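Spray cleaner on a circuit board

TASK

Give the clamped circuit board a burst of cleaner: press the spray cap of the tall slim can, one of the two cans bolted behind the board, fully down to its stop, hold it there for a moment, then let it spring all the way back up. Do not press the cap of the short wide can next to it.

Things in the scene. Friction and masses are not known exactly. Their poses are not given: they have to be found in the camera images.
- tall_can_cap (a joint): Vertical slide of the spray cap of the tall slim can. Reads 0 up, 0.010 m fully down at its stop; springs back by itself. Takes 3 N to start moving, rising evenly to 8 N fully down.
- tall_can_cap_top (a point): Centre of the flat round top of the tall slim can's white cap (38 mm diameter, 22 mm high, small spout on its side); moves with the cap. 196 mm above the table when up; z points up. Aluminium can with paper label, 53 mm diameter, bolted in a collar on a steel plate behind the green circuit board. A loose spare can beside the plate, domed top and no spout, is not meant.
- short_can_cap (a joint): Vertical slide of the cap of the short wide can, to be left alone. Reads 0 up, 0.010 m fully down at its stop; springs back by itself. Takes 3 N to start moving, rising evenly to 8 N fully down.
- short_can_cap_top (a point): Centre of the flat round top of the short wide can's white cap (48 mm diameter, 22 mm high); 131 mm above the table. z points up. Can 72 mm diameter, same materials, bolted 170 mm to one side of the tall can (which one is on the left changes); a loose 70 mm amber bottle stands between them.

How it is judged:
On the way, in this order (a step that is already met when the one before it is completed fails the run):
1. the tall can's cap is pressed down to its stop (at least 8 of its 10 mm) for 0.2 s (value of joint tall_can_cap above 0.008 m), for 0.2 s.
2. the tall can's cap has sprung back up (within 2 mm) (value of joint tall_can_cap below 0.002 m), for 0.2 s.
At the end, for the whole second after the job is handed in: Both caps are all the way up (within 2 mm), the tall can's cap having been pressed to its stop and let go (value of joint each of tall_can_cap, short_can_cap below 0.002 m); the robot touches nothing.
It fails at once if the short can's cap is pressed down by more than 3 mm (value of joint short_can_cap above 0.003 m).
It also fails if it takes over 26 s, if anything falls off the work surface, if the arm or the gripper's body presses on something with over 40 N, if the wrist force passes 120 N, or if a joint passes its speed limit or range.

ROBOT

A 7-joint arm with a two-finger parallel gripper is mounted at the origin on the work surface. World frame = base frame: x ahead of the robot, y to its left, z up, the work surface at z = 0. Lengths are in m, angles in rad, forces in N, time in s.
With the tool pointing down it reaches from about 0.4 to 0.85 m from the base axis. Payload 10.4 kg.
Tool frame: the origin (TCP) lies at the very end of the fingers, on their centre line; the grasp point (between the pads) lies 19 mm behind it (manip.pinch_z is the distance from the TCP to the grasp point, in m); z points along the fingers, y is the line along which they close (so a half turn about z gives the same grasp; the last joint's range is limited). The gripper opens to 85 mm and grips with 20 to 120 N. Pads are 22 mm wide; open, the fingers measure 114 mm over their backs; the gripper's body (76 mm by 85 mm) begins 54 mm behind the grasp point. The pads swing forward as they close: fully open they stand 13 mm farther back than shut.
Start: joints at [-1.337, 0.332, -0.065, 1.46, 0.022, 1.35, -0.088], TCP at [0.159, 0.605, 0.231] pointing down, gripper open.
Joint ranges: [-2.6, 2.6], [-0.5, 2.12], [-1.47, 1.34], [0.16, 2.42], [-1.27, 4.41], [0.06, 2.06], [-2.6, 2.6]. Speed limits (rad/s): [2.22, 2.22, 2.79, 2.79, 3.14, 3.14, 3.14].

INTERFACE

Orientations are given as a unit quaternion [x, y, z, w].
In Python, from workcell import manip gives the robot as it stands. The module is installed in compiled form; this text tells all that it offers.
- The arm moves only by the shell command python3 -m creep 'ROWS' [OPENING] [FORCE]. ROWS is a JSON object of lists of equal length, an entry for each row: "slide": the shift along the tool's x, y, z in m, a list of three; "twist": the turn about the tool's z in degrees. A call has 1 to 8 rows; each row shifts and turns the commanded pose from where the row before left it, along the tool's axes as they then stand; what a row does not reach is not made up. A row lasts 1/8 s, in which the tool goes at most 62.5 mm and 10.7 degrees, less where a joint would pass 70% of its speed; a pose out of reach is approached as far as the arm can. A call with a gripper value outside its range is refused whole. OPENING is the opening in per cent of the stroke, from 0 (shut) to 100 (fully open), set as the call begins (- or left out, the last holds). The fingers move at their own pace and stop on an object; FORCE is the grip in N (left out, the last holds). Time passes only in rows, so rows that do not move let the fingers close. It gives the time, the measured TCP pose, the force, the opening and the grip force at its end, in the units of the state.
- manip.get_obs(): the state, without advancing time (a new reading comes with each control period).
- manip.camera(name): name is "scene" or "top" or "wrist"; returns (picture, depth): 384x512x3 uint8, blue, green, red; 384x512 float32, m along the optical axis (not along the pixel's ray), 0 where there is no reading.
- manip.camera_params(name): a dict with "intrinsics" (3x3 intrinsics, pixels), "R" (3x3) and "t" (3): a world point X has camera coordinates R X + t. Camera axes: x right, y down, z forward; pixel columns grow to the right and rows downward; lengths in m; the calibration is good to about 2 mm. The wrist camera is an equidistant fisheye: a pixel r from the principal point sees the ray r / f radians off the axis. A picture is of the moment at which its call begins: read the wrist's pose just before it. camera_params takes no time and is no camera call; for the wrist camera it gives the pose at the moment of the call.
- manip.hand_in(): hands the job in; it is judged then, once.
The state is a dict: "clock": time; "joint_pos": joint angles; "joint_velocities": joint speeds; "tau": joint torques, N m; "position": TCP position; "ee_rot": TCP orientation; "ft_force": force on the tool from outside, world axes, zero at the start; "torque": the same for the moment, N m; "grip_width": opening from 0.0 (shut) to 1.0 (fully open); "grasp_force": force on a finger pad.
Only numpy, scipy, OpenCV 4.12 (cv2) and the standard library are available. Lean on these libraries where they do the work, as an engineer would, in place of code of your own. Each camera call takes 0.05 s, during which the arm holds its last target. There are 200 camera calls.

## Working session

There is one attempt and no reset: what is moved stays moved. The work goes in short steps, Python scripts to look and compute and a shell command to move; the robot and the scene stay as the last step left them, time stands still between calls to the robot, and variables do not carry over. Pictures are saved under pics/ and viewed, at most 10 in all, crops included, and the job is handed in when it is done.

```bash
mkdir -p pics; python3 - <<'E'
from workcell import manip
import cv2,numpy as np
for n in("scene","top"):
    im,d=manip.camera(n); cv2.imwrite(f"pics/{n}0.png",im); np.savez(f"{n}0.npz",im=im,d=d,**manip.camera_params(n))
o=manip.get_obs(); print(o["clock"],o["position"],o["ee_rot"],o["grip_width"])
E
```

```text
0.1 [0.15866287 0.60416979 0.23059972] [ 1.28037817e-01  9.91769073e-01 -6.49000728e-04 -3.66135204e-05] 0.9940777379660239
```

View pics/scene0.png

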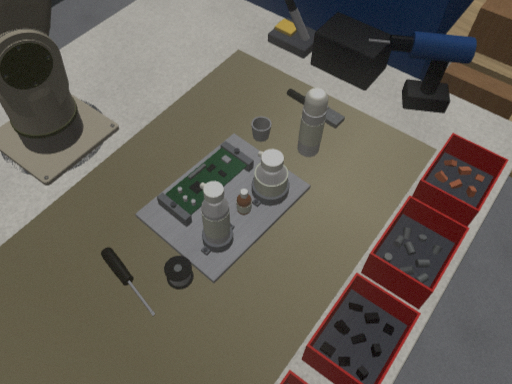

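View pics/top0.png

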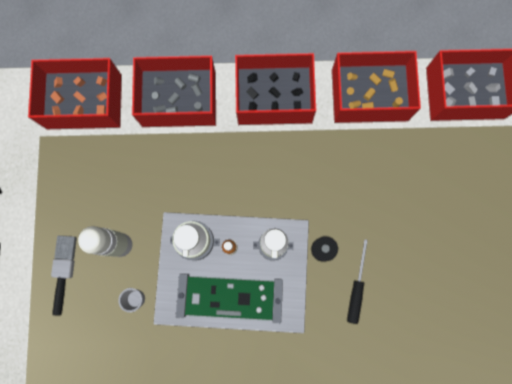

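The scene view shows the tall can's cap at about (213,190), the short can's cap at (272,160) and the loose spare at (316,98). In the top view they are at (275,240), (187,237) and (92,240). I'll measure these using depth and a height check.

```bash
python3 - <<'E'
import numpy as np,cv2
from scipy.spatial.transform import Rotation as Ro
f=np.load("top0.npz"); K,R,t,im,d=[f[k] for k in("intrinsics","R","t","im","d")]
v,u=np.mgrid[:384,:512]; P=np.stack([(u-K[0,2])/K[0,0]*d,(v-K[1,2])/K[1,1]*d,d],-1)
W=(P-t)@R
hsv=cv2.cvtColor(im,cv2.COLOR_BGR2HSV); white=(hsv[...,2]>170)&(hsv[...,1]<60)
C=-R.T@t; print("cam",C)
for n,c,h in(("tall",(275,240),.196),("short",(187,237),.131),("spare",(92,240),None)):
    m=white&(np.hypot(u-c[0],v-c[1])<25)&(d>0); z=W[m][:,2]
    if h is None: h=np.percentile(z,95)
    m&=abs(W[...,2]-h)<.006
    k,l,st,ce=cv2.connectedComponentsWithStats(m.astype(np.uint8)); i=1+st[1:,4].argmax()
    (cx,cy),r=cv2.minEnclosingCircle(np.argwhere(l==i)[:,::-1].astype(np.float32))
    ray=R.T@np.array([(ce[i][0]-K[0,2])/K[0,0],(ce[i][1]-K[1,2])/K[1,1],1]); X=C+ray*(h-C[2])/ray[2]
    print(n,"n",st[i,4],"px",ce[i],"circ",cx,cy,r,"z med",np.median(W[l==i][:,2]),"ray",X,"medXY",np.median(W[l==i],0),"eqdia",2*np.sqrt(st[i,4]/np.pi)*(C[2]-h)/K[0,0])
    if n=="tall": T=X
print("sep ok? tall", T)
from workcell import manip
o=manip.get_obs(); Rt=Ro.from_quat(o["ee_rot"]).as_matrix(); print(Rt.round(3)); print("tool delta to cap",Rt.T@(T-o["position"]))
m=(W[...,2]>.03)&(W[...,2]<.5)
E
```

```text
cam [0.46601738 0.03386568 1.0009258 ]
tall n 355 px [274.77746479 239.47887324] circ 274.5 241.0 12.093486785888672 z med 0.19686056510731384 ray [0.52008955 0.01153406 0.196     ] medXY [0.52059928 0.01145995 0.19686057] eqdia 0.03776093519657642
short n 483 px [185.57763975 236.86542443] circ 185.5 237.3000030517578 12.788372993469238 z med 0.13157021031983193 ray [0.53309984 0.1808156  0.131     ] medXY [0.53297482 0.18041361 0.13157021] eqdia 0.04760236104278928
spare n 355 px [ 89.23380282 238.96056338] circ 89.62455749511719 239.3363037109375 10.953473091125488 z med 0.18483122082350426 ray [0.52869873 0.34470897 0.18708033] medXY [0.52862889 0.34539158 0.18483122] eqdia 0.03817937766054944
sep ok? tall [0.52008955 0.01153406 0.196     ]
[[-0.967  0.254 -0.   ]
 [ 0.254  0.967 -0.001]
 [-0.    -0.001 -1.   ]]
tool delta to cap [-0.50008368 -0.48136865  0.03527073]
```

The measurements agree with the given sizes: caps 38 and 48 mm across, at the right heights and 170 mm apart. Next I shut the gripper, rise and cross over.

```bash
python3 -m creep '{"slide":[[-0.02,-0.02,-0.02],[-0.036,-0.034,-0.02],[-0.036,-0.034,0],[-0.036,-0.034,0],[-0.036,-0.034,0],[-0.036,-0.034,0],[-0.02,-0.02,0],[0,0,0]],"twist":[0,0,0,0,0,0,0,0]}' 0 40
cat > rel.py <<'E'
from workcell import manip
import numpy as np
from scipy.spatial.transform import Rotation as Ro
o=manip.get_obs(); q=Ro.from_quat(o["ee_rot"])
print(o["clock"],o["position"],o["ft_force"],o["grip_width"],o["joint_pos"],"delta tool",q.inv().apply(np.array([.5205,.0115,.196])-o["position"]), "zaxis",q.as_matrix()[:,2])
E
python3 rel.py
```

```text
clock: 1.1
position: [0.3194, 0.3437, 0.2714]
ee_rot: [0.13, 0.992, 0.0, 0.0]
ft_force: [0.1, 1.1, 0.2]
grip_width: -0.003
grasp_force: 0.0
1.1 [0.3194143  0.34367478 0.27136374] [0.06229311 1.0990882  0.17565218] -0.003154776381482044 [-1.03954752 -0.03840799  0.11707894  1.79756504  0.00460994  1.38202362
  0.38668734] delta tool [-0.27990148 -0.26913129  0.07535743] zaxis [ 1.25308203e-04  9.48250434e-05 -9.99999988e-01]
```

```bash
python3 -m creep '{"slide":[[-0.03,-0.03,0],[-0.04,-0.038,0],[-0.04,-0.038,0],[-0.04,-0.038,0],[-0.04,-0.038,0],[-0.04,-0.038,0],[-0.03,-0.03,0],[-0.02,-0.019,0]],"twist":[0,0,0,0,0,0,0,0]}' && python3 -m creep '{"slide":[[0,0,0],[0,0,0]],"twist":[0,0]}'; python3 rel.py
python3 - <<'E'
from workcell import manip
import cv2
p=manip.camera_params("wrist"); im,d=manip.camera("wrist"); cv2.imwrite("pics/w1.png",im)
im,d=manip.camera("scene"); cv2.imwrite("pics/s1.png",cv2.resize(im[90:290,110:360],None,fx=2,fy=2))
E
```

```text
clock: 2.1
position: [0.5215, 0.0134, 0.2711]
ee_rot: [0.128, 0.992, -0.0, -0.0]
ft_force: [-0.5, 0.4, -0.1]
grip_width: -0.002
grasp_force: 0.0
clock: 2.35
position: [0.5204, 0.0159, 0.2709]
ee_rot: [0.127, 0.992, 0.0, -0.0]
ft_force: [-0.2, -0.1, -0.3]
grip_width: 0.001
grasp_force: 0.0
2.35 [0.52040457 0.01590548 0.27093948] [-0.23093956 -0.11092703 -0.28647034] 0.0012602123962547106 [-0.65619866  0.07204436  0.57258108  1.70025422 -0.03997972  1.38166338
  1.23854101] delta tool [-0.00126381 -0.00423805  0.07493854] zaxis [-7.80090447e-04  1.91041815e-04 -9.99999677e-01]
```

View pics/s1.png

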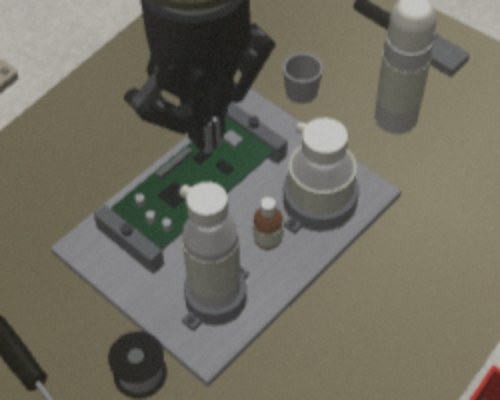

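View pics/w1.png

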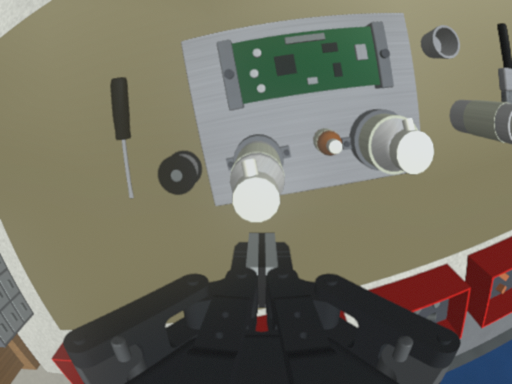

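The wrist view shows the tall cap at about (257,200), with the fingertips at (262,237). The scene crop shows the shut fingertips above the tall cap. I'll check this once with the wrist rays at the cap's height.

```bash
python3 - <<'E'
from workcell import manip
import cv2,numpy as np
p=manip.camera_params("wrist"); K,R,t=p["intrinsics"],p["R"],p["t"]; im=cv2.imread("pics/w1.png")
hsv=cv2.cvtColor(im,cv2.COLOR_BGR2HSV); m=((hsv[...,2]>215)&(hsv[...,1]<40)).astype(np.uint8)
m[:,:215]=0;m[:,300:]=0;m[:170]=0
m=cv2.morphologyEx(m,cv2.MORPH_OPEN,cv2.getStructuringElement(cv2.MORPH_ELLIPSE,(21,21)))
c=max(cv2.findContours(m,0,1)[0],key=cv2.contourArea)[:,0].astype(float)
a=(c-[K[0,2],K[1,2]])/[K[0,0],K[1,1]]; th=np.hypot(*a.T); r=np.c_[a/th[:,None]*np.sin(th)[:,None],np.cos(th)]@R
C=-R.T@t; X=C+r*((.196-C[2])/r[:,2])[:,None]
print(cv2.minEnclosingCircle(X[:,:2].astype(np.float32)),cv2.fitEllipse(X[:,:2].astype(np.float32)*1000))
E
python3 rel.py
```

```text
((0.517844557762146, 0.012284164316952229), 0.01796621084213257) ((517.8112182617188, 12.28002643585205), (34.52360916137695, 35.074806213378906), 158.2449951171875)
2.45 [0.52034486 0.01589412 0.27116326] [-0.14312574 -0.13114523  0.77293047] 0.002343391676905183 [-0.65644094  0.07135022  0.57273672  1.70040464 -0.03984391  1.38164113
  1.23899292] delta tool [-0.00128971 -0.00424073  0.07516117] zaxis [-3.40673258e-04  4.61719267e-04 -9.99999835e-01]
```

Both views agree to within 3 mm, on about (0.519, 0.012). Descending to just above the cap.

```bash
python3 -m creep '{"slide":[[0,-0.004,0.015],[0,0,0.02],[0,0,0.02],[0,0,0.012],[0,0,0],[0,0,0]],"twist":[0,0,0,0,0,0]}'; python3 rel.py
```

```text
clock: 3.2
position: [0.52, 0.0104, 0.2048]
ee_rot: [0.128, 0.992, 0.0, 0.0]
ft_force: [-0.4, 0.6, 1.1]
grip_width: -0.001
grasp_force: 0.0
3.2 [0.51996499 0.01040435 0.20482329] [-0.37369897  0.58418515  1.08207725] -0.0008014264794086052 [-0.64069088  0.11561891  0.57787488  1.80138561 -0.06677145  1.24308923
  1.269606  ] delta tool [-0.00023276  0.001192    0.00882395] zaxis [ 8.10508724e-04  2.09591435e-04 -9.99999650e-01]
```

Now the press, in small steps toward z ≈ 0.187.

```bash
python3 -m creep '{"slide":[[0,0,0.005],[0,0,0.005],[0,0,0.004],[0,0,0.003],[0,0,0.001],[0,0,0]],"twist":[0,0,0,0,0,0]}'
```

```text
clock: 3.95
position: [0.52, 0.0104, 0.1868]
ee_rot: [0.128, 0.992, 0.0, 0.0]
ft_force: [-2.6, -0.3, 6.9]
grip_width: 0.001
grasp_force: 3.7
```

```bash
python3 -m creep '{"slide":[[0,0,0.001],[0,0,0.001],[0,0,0],[0,0,0]],"twist":[0,0,0,0]}'
```

```text
clock: 4.45
position: [0.5201, 0.0104, 0.186]
ee_rot: [0.128, 0.992, 0.001, 0.001]
ft_force: [-7.4, -0.5, 19.4]
grip_width: 0.004
grasp_force: 9.6
```

The force rose to 19 N with z stalled at 0.186, so the cap is on its stop. I'll hold briefly, then release upward.

```bash
python3 -m creep '{"slide":[[0,0,0],[0,0,0],[0,0,0],[0,0,0]],"twist":[0,0,0,0]}'; python3 -m creep '{"slide":[[0,0,-0.006],[0,0,-0.01],[0,0,-0.02],[0,0,-0.03],[0,0,-0.02],[0,0,0],[0,0,0],[0,0,0]],"twist":[0,0,0,0,0,0,0,0]}'
python3 - <<'E'
from workcell import manip
import cv2,numpy as np
f=np.load("top0.npz");K,R,t=f["intrinsics"],f["R"],f["t"]
im,d=manip.camera("scene");cv2.imwrite("pics/s2.png",cv2.resize(im[90:290,110:360],None,fx=2,fy=2))
f=np.load("scene0.npz"); a=d[182:196,206:220];b=f["d"][182:196,206:220];print("scene cap depth change",np.median(a-b))
a=d[152:164,266:278];b=f["d"][152:164,266:278];print("short change",np.median(a-b))
E
```

```text
clock: 4.95
position: [0.5201, 0.0104, 0.186]
ee_rot: [0.128, 0.992, 0.001, 0.001]
ft_force: [-6.4, -0.2, 19.4]
grip_width: 0.0
grasp_force: 9.6
clock: 5.95
position: [0.5192, 0.0103, 0.2693]
ee_rot: [0.128, 0.992, -0.0, -0.001]
ft_force: [0.1, -0.6, -0.6]
grip_width: 0.001
grasp_force: 0.0
scene cap depth change 0.00024059415
short change 0.00038975477
```

View pics/s2.png

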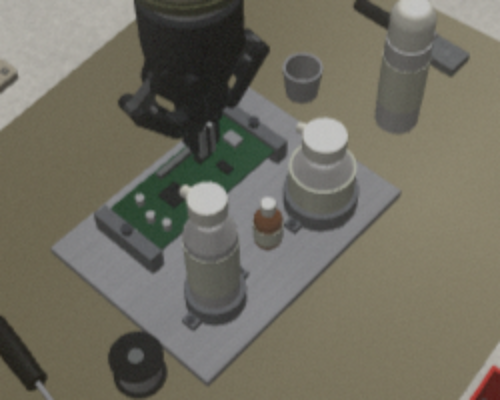

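The picture shows the tall cap, at crop (207,200), back up and the gripper clear of everything. The short can is untouched.

```bash
python3 -c "
from workcell import manip
print(manip.hand_in())"
```

```text
the job is handed in; nothing more can be done
None
```

I pressed the tall can's cap to its stop (19 N, z stalled at 0.186 m), held it about 0.5 s and let it spring back fully, without touching the short can's cap, and handed the job in about 6 s into the run; no verdict came back.

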